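# Vent the pressure chamber and take off its unmarked screw-lock cap

## Robot

A 6-joint arm with a two-finger parallel gripper is mounted at the origin on the work surface. World frame = base frame: x ahead of the robot, y to its left, z up, the work surface at z = 0. Lengths are in mm, angles in rad, forces in N, time in s.
With the tool pointing down it reaches from about 300 to 775 mm from the base axis. Payload 14.6 kg.
Tool frame: the origin (TCP) lies where the fingers leave the gripper's body, on its centre line; the fingertips stand 97 mm ahead of it and the grasp point (between the pads) lies 78 mm ahead of it (arm.nose_length is the distance from the TCP to the fingertips, in mm); z points along the fingers, y is the line along which they close (so a half turn about z gives the same grasp; the last joint's range is limited). The gripper opens to 94 mm and grips with 3 to 60 N. Pads are 16 mm wide; open, the fingers measure 119 mm over their backs; the gripper's body (75 mm by 177 mm) begins 78 mm behind the grasp point.
Start: joints at [-1.347, 0.3, 1.521, -0, 1.321, -0.067], TCP at [157.689, -526.901, 302.646] pointing down, gripper open.
Joint ranges: [-3.03, 3.03], [-0.79, 2.21], [0.23, 2.52], [-1.04, 4.18], [0, 3.07], [-2.55, 2.55]. Speed limits (rad/s): [2.22, 2.22, 2.57, 3.14, 3.14, 3.14].

## Interface

Orientations are given as [roll, pitch, yaw] about the fixed x, y, z axes, in that order (R = Rz(yaw) Ry(pitch) Rx(roll)).
In Python, from rig import arm gives the robot as it stands.
- The arm moves only by the tool arm_command, never from a script. Its argument "series" is a list of rows, each a list of 2 entries, a list of its own where there are three numbers: the shift along the tool's x, y, z in mm, then the turn about the tool's z in degrees. In form: [[[x, y, z], roll], ...]. A call has 1 to 8 rows; each row is the pose to reach, as a shift and turn from the pose commanded when the call began, along the tool's axes at that moment; what a row does not reach only later rows make up. A row lasts 1/12 s, in which the tool goes at most 41.7 mm and 7.16 degrees, less where a joint would pass 70% of its speed; a pose out of reach is approached as far as the arm can. A call with a gripper value outside its range is refused whole. "gripper" is the opening, from -1 (shut) to 1 (fully open), set as the call begins (left out, the last holds). The fingers move at their own pace and stop on an object; "squeeze" is the grip in N (left out, the last holds). Time passes only in rows, so rows that repeat a pose let the fingers close. It gives the time, the measured TCP pose, the force, the opening and the grip force at its end, in the units of the state.
- arm.get_state(): the state, without advancing time (a new reading comes with each control period).
- arm.get_image(name): name is "side" or "top"; returns a dict with "frame" (384x512x3 uint8, red, green, blue), "z_map" (384x512 float32, mm along the optical axis (not along the pixel's ray), 0 where there is no reading), "fx", "fy", "cx", "cy" (pixels), "view" (4x4, takes a point from world to camera coordinates). Camera axes: x right, y up, looking along -z (the intrinsics and any distortion apply to the point x, -y, -z); pixel columns grow to the right and rows downward; lengths in mm; the calibration is good to about 2 mm. A picture is of the moment at which its call begins.
- arm.close_job(): hands the job in; it is judged then, once.
The state is a dict: "time_s": time; "qpos": joint angles; "joint_vel": joint speeds; "joint_efforts": joint torques, N m; "ee_pos": TCP position; "eef_rot": TCP orientation; "contact_force": force on the tool from outside, world axes, zero at the start; "ft_torque": the same for the moment, N m; "width": finger opening in mm; "gripper_force": force on a finger pad.
Only numpy, scipy, OpenCV 4.12 (cv2) and the standard library are available. Lean on these libraries where they do the work, as an engineer would, in place of code of your own. Each camera call takes 0.05 s, during which the arm holds its last target. There are 200 camera calls.

## Task

Vent the small pressure chamber by swinging its vent lever all the way over to the other side, and only then take off the cap of its filling port. The cap has a quarter-turn thread of unknown hand: try loosening it one way and, if it soon comes up hard, the other way, then lift it straight up, upright, about 8 cm above the port and finish while still holding it there in the gripper (do not put it down). Leave the lever over and everything else on the bench in its place.

Things in the scene. Friction and masses are not known exactly. Their poses are not given: they have to be found in the camera images.
- chamber: Low fixed grey pressure chamber with an aluminium top, 180 (x) x 280 (y) x 55 mm high; origin at the centre of its underside on the bench, x away from its front (the front, with a small dark panel, faces the robot), z up. The filling port stands on its top at (0, +65) mm and the vent lever at (0, -70) mm in this frame. Position and yaw (up to 0.45 rad) vary.
- port (a point): Centre of the port's flat round steel seat (84 mm across, 65 mm above the bench); the cap rests on it. Axes as the chamber. Under the cap a 26 mm neck with two ledges rises 27 mm; inner lugs hold the cap with 2.5 mm of free lift. Either hand: one way the cap stops hard within 0.25 rad (the grip then slips round the knob), the other way it turns easily, is free to lift off from 0.9 rad on, and ends at about 1.7 rad.
- cap_center (a point): Centre, half-way up, of the loose dark steel cap (0.2 to 0.3 kg, 64 mm tall): round skirt, 56 mm across, 36 mm tall, with a plain round grip knob on top, 26 mm across, 28 mm tall, its middle 18 mm above this point; the skirt's top is 4 mm above it. A fine line across the knob's top shows cap's x. Seated, the point is 32 mm above the port point. The cap must rise 30 mm to clear the neck.
- vent (a joint): Vent lever angle, rad: starts at 0 to 0.2 (shut, leaning towards the chamber's -x), 1.2 is hard over to the chamber's +x (vented). It turns easily (under 2 N at the ball) and stays where it is left. It swings in the chamber's x-z plane about an axis 77 mm above the bench, at (0, -70) mm in the chamber's frame.
- vent_tip (a point): Centre of the black ball, 26 mm across, at the end of the 80 mm long, 10 mm thick steel vent lever; its pivot block is 70 x 50 x 25 mm high on the chamber's top. At joint 0 the ball is 45 mm before the pivot (chamber's -x) and 66 mm above it; at 1.2 it is 45 mm beyond and 66 mm above.
- jar_center (a point): Bystander: amber glass jar with a white lid, 60 mm across, 85 mm tall; its centre.
- beaker_center (a point): Bystander: empty glass beaker, 72 mm across, 90 mm tall; its centre.
- tipbox_center (a point): Bystander: blue pipette-tip box with a clear lid, 120 x 80 x 65 mm; its centre.
- gasket_center (a point): Bystander: black rubber sealing ring, 40 mm across, 6 mm thick, lying on the chamber's top near its far edge; its centre.
- bolt_center (a point): Bystander: small steel bolt, 18 mm head, 30 mm tall, standing on its head on the chamber's top near its front edge; its centre.
- dish_center (a point): Bystander: white dish, 90 mm across, 16 mm tall, on the bench; its centre.

How it is judged (in metres and radians):
On the way, in this order (a step that is already met when the one before it is completed fails the run):
1. the chamber is vented (lever past 1.05 rad) with the cap still on (value of joint vent above 1.05 rad and z of cap_center in the frame of port below 0.042 m), for 0.1 s.
2. the cap is unscrewed: turned more than 0.6 rad either way on its seat (angle between the x axis of cap_center and the x axis of port, either way round above 0.6 rad and z of cap_center in the frame of port below 0.042 m and horizontal distance between cap_center and port below 0.006 m), for 0.1 s.
At the end, for the whole second after the job is handed in: The vent lever is over (joint above 1.0 rad); the cap is held still by the fingers (grip force over 1 N), 50 to 130 mm above its seat, within 40 mm sideways of the port's axis, upright within 0.3 rad, touching nothing of the chamber (value of joint vent above 1 rad and z of cap_center in the frame of port between 0.082 and 0.162 m and horizontal distance between cap_center and port below 0.04 m and angle between cap_center's own z axis and vertical below 0.3 rad and contact force between cap and the fingers above 1 N and contact force between cap and chamber below 0.1 N and linear speed of cap below 0.03 m/s); the arm keeps its last pose, push and grip.
It fails at once if the cap was lifted before the chamber was vented (z of cap_center in the frame of port above 0.047 m and value of joint vent below 1 rad).
It fails at once if a bystander was moved by more than 30 mm (distance of any of jar_center, beaker_center, tipbox_center, gasket_center, bolt_center, dish_center from where it was at the start of the episode above 0.03 m).
It also fails if it takes over 48 s, if anything falls off the work surface, if the arm or the gripper's body presses on something with over 40 N, if the wrist force passes 120 N, or if a joint passes its speed limit or range.

## Working session

There is one attempt and no reset: what is moved stays moved. The work goes in short steps, Python scripts to look and compute and a tool call to move; the robot and the scene stay as the last step left them, time stands still between calls to the robot, and variables do not carry over. Pictures are saved under pics/ and viewed, at most 10 in all, crops included, and the job is handed in when it is done.

Besides the shell and the picture viewer there is one more tool, called after ">>>" as name(argument=value, ...) on one line, values as JSON. arm_command: Moves the arm, as the interface text tells. Its arguments: {"type":"object","properties":{"series":{"type":"array","items":{"type":"array"}},"gripper":{"type":"number"},"squeeze":{"type":"number"}},"required":["series"]}

```bash
ls; mkdir -p pics
cat > h.py <<'E'
import numpy as np, cv2
from rig import arm
def grab(n):
    d=arm.get_image(n); V=np.array(d["view"]); z=d["z_map"]
    v,u=np.mgrid[0:384,0:512]
    P=np.stack([(u-d["cx"])/d["fx"]*z,-(v-d["cy"])/d["fy"]*z,-z,np.ones_like(z)],-1)
    W=(P@np.linalg.inv(V).T)[...,:3]; W[z==0]=np.nan
    return d,W
def save(d,f,crop=None,s=1.5):
    im=d["frame"][...,::-1]
    if crop: im=im[crop[1]:crop[3],crop[0]:crop[2]]
    cv2.imwrite(f,cv2.resize(im,None,fx=s,fy=s))
E
python3 - <<'E'
from h import *
for n in("top","side"):
    d,W=grab(n); save(d,f"pics/{n}0.png"); np.savez(f"{n}0.npz",W=W,f=d["frame"]); print(n,[k for k in d],d["fx"],np.linalg.inv(d["view"])[:3].round(2).tolist())
print(arm.get_state())
E
```

```text
pics
top ['frame', 'z_map', 'fx', 'fy', 'cx', 'cy', 'view'] 399.8787193793821 [[-0.01, 0.99, -0.14, 358.89], [-1.0, -0.01, -0.02, -41.06], [-0.02, 0.14, 0.99, 1255.87]]
side ['frame', 'z_map', 'fx', 'fy', 'cx', 'cy', 'view'] 384.41205645944143 [[-0.96, 0.17, -0.22, 297.1], [-0.27, -0.55, 0.79, 744.55], [0.01, 0.82, 0.58, 664.83]]
{'time_s': 0.1, 'qpos': array([-1.34658421e+00,  3.00421724e-01,  1.52150051e+00, -1.97954091e-05,
        1.32068400e+00, -6.65960333e-02]), 'joint_vel': array([-0.00131951, -0.00254064, -0.00114644,  0.00023908, -0.00126726,
       -0.00146528]), 'joint_efforts': array([ 1.25175768e-03, -5.32645404e+01, -3.53283691e+01,  7.09282723e-02,
        2.35116330e-02, -5.90768650e-05]), 'ee_pos': array([ 157.66758739, -526.78482711,  302.14744321]), 'eef_rot': array([-3.14058005e+00, -4.83183209e-05,  2.90813039e-01]), 'contact_force': array([ 0.13171372, -0.08488962, -0.17367388]), 'ft_torque': array([ 0.00778119, -0.01708999,  0.0198378 ]), 'gripper_force': 0.0, 'width': 94.31152337576836}
```

View pics/top0.png

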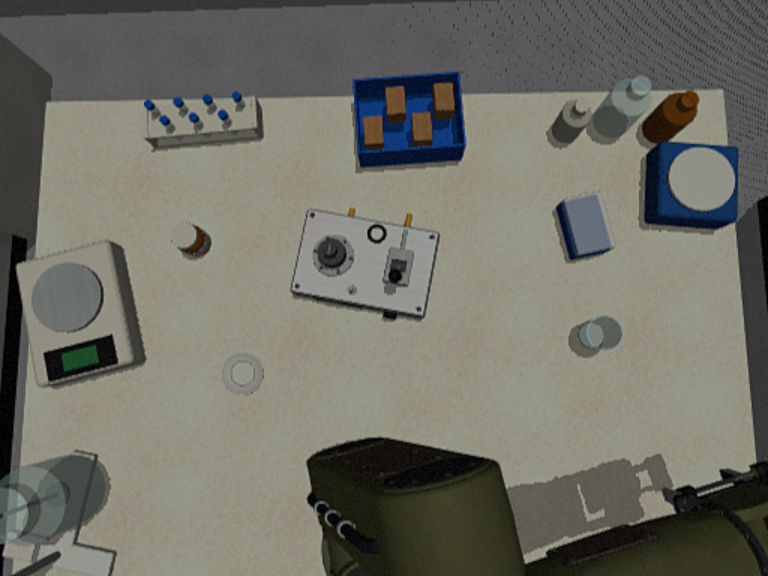

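View pics/side0.png

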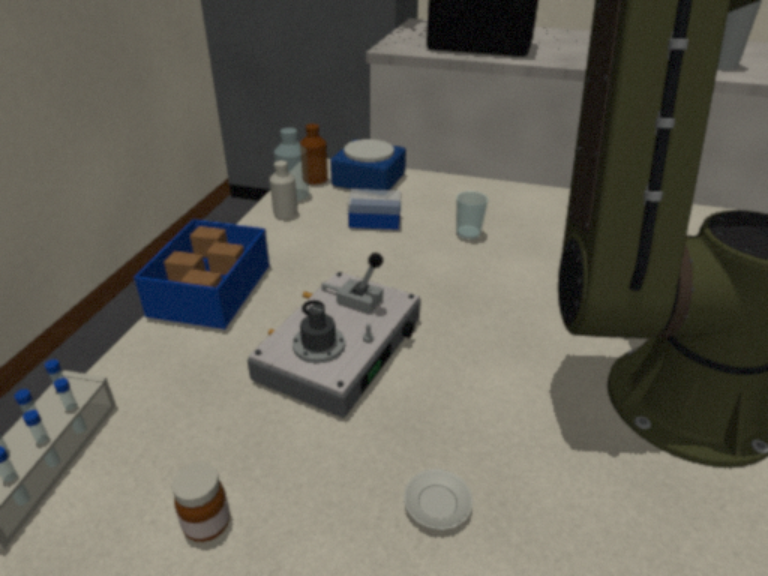

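The top view shows the chamber with corners at about (308,209), (440,232), (424,318) and (291,292) in the enlarged picture. The cap is near (331,250), the lever ball at (395,275) on the robot side, the gasket at (376,233) and the bolt at (352,290). The side view agrees: the ball leans towards the robot.

Run:
```python
from h import *
W=np.load("top0.npz")["W"]; f=np.load("top0.npz")["f"]
sub=np.zeros((384,512),bool); sub[130:220,185:300]=1
bz=W[...,2][220:260,200:300]; print("bench z",np.nanmedian(bz))
m=sub&(W[...,2]>48)&(W[...,2]<63)&(f.min(-1)>0)
m=cv2.morphologyEx(m.astype(np.uint8),cv2.MORPH_OPEN,np.ones((3,3)))
n,l,s,c=cv2.connectedComponentsWithStats(m); k=1+s[1:,4].argmax(); m=l==k
P=W[m]; print("top z",np.median(P[:,2]))
r=cv2.minAreaRect(P[:,:2].astype(np.float32)); print(r, cv2.boxPoints(r).round(1).tolist())
box=cv2.boxPoints(r); C=np.array(r[0])
e=box[1]-box[0]; e2=box[2]-box[1]
s_=e if np.linalg.norm(e)<np.linalg.norm(e2) else e2
s_=s_*np.sign(s_[0]); yaw=np.arctan2(s_[1],s_[0]); x=np.array([np.cos(yaw),np.sin(yaw)]); y=np.array([-x[1],x[0]])
print("C",C,"yaw",yaw,"port",C+65*y,"pivot",C-70*y,"ball0 exp",C-70*y-45*x)
for nme in("top","side"):
    W=np.load(nme+"0.npz")["W"]
    d=W[...,:2]-(C+65*y)
    a=(np.hypot(d[...,0],d[...,1])<40)&(W[...,2]>112)&(W[...,2]<150)
    print(nme,"knob",a.sum(),np.median(W[a],0), W[a].min(0),W[a].max(0))
    d=W[...,:2]-(C-70*y-40*x)
    a=(np.hypot(d[...,0],d[...,1])<45)&(W[...,2]>130)&(W[...,2]<175)
    print(nme,"ball",a.sum(),np.median(W[a],0) if a.any() else '', W[a].max(0) if a.any() else '')
    for q in("skirt",):
        d=W[...,:2]-(C+65*y); a=(np.hypot(d[...,0],d[...,1])<40)&(W[...,2]>96)&(W[...,2]<106); print(q,a.sum(),(W[a].min(0)+W[a].max(0))/2)
```

```text
bench z 0.2349063976416801
top z 55.46387661411859
((565.9614868164062, 34.20000457763672), (276.2207336425781, 176.7612762451172), 78.14917755126953) [[451.1000061035156, -82.80000305175781], [624.0999755859375, -119.0999984741211], [680.7999877929688, 151.1999969482422], [507.79998779296875, 187.5]]
C [565.96148682  34.20000458] yaw -0.20683582 port [579.31015968  97.81457138] pivot [551.58599281 -34.30799103] ball0 exp [507.54514122 -25.06660175]
top knob 70 [578.65475577  97.19140584 128.98947694] [565.98110001  84.26870553 115.09540207] [589.92771406 109.50431212 133.56026903]
top ball 69 [520.30000308 -28.69277132 160.03468059] [532.11134002 -17.27564297 168.45780209]
skirt 185 [578.90534151  95.34048939 101.05819194]
side knob 124 [576.46065414 101.35356531 127.15433964] [565.93010246  84.33012067 112.21332118] [591.83593419 109.32333376 131.88984464]
side ball 99 [520.89632454 -24.49262343 154.80706179] [534.5837601  -16.14960641 164.23505416]
skirt 208 [579.05055247  96.89890725 101.00284945]
```

>>> arm_command(series=[[[30,-26,0],-7],[[60,-52,0],-14],[[90,-78,0],-21],[[120,-105,0],-28],[[150,-131,0],-35],[[180,-157,0],-42],[[210,-183,0],-49],[[240,-210,0],-56]], gripper=-1)

```text
time_s: 0.77
ee_pos: [327.9, -255.1, 302.6]
eef_rot: [-3.142, -0.0, 1.274]
contact_force: [0.9, -0.4, -0.0]
width: 44.2
gripper_force: 0.0
```

```bash
cat >> h.py <<'E'
from scipy.spatial.transform import Rotation as Ro
ex=np.array([np.cos(-.207),np.sin(-.207)]); ey=np.array([-ex[1],ex[0]])
piv=np.array([551.5,-34.2]); port=np.array([578.8,96.8])
def to(xy,z,yaw):
    s=arm.get_state(); R=Ro.from_euler("xyz",s["eef_rot"]).as_matrix()
    print("t",s["time_s"],"pos",s["ee_pos"].round(1),"rot",s["eef_rot"].round(3),"F",s["contact_force"].round(1),"M",s["ft_torque"].round(2),"w",round(s["width"],1),"g",round(s["gripper_force"],1),"q6",s["qpos"][5].round(2))
    print("shift",(R.T@(np.r_[xy,z]-s["ee_pos"])).round(1),"turn",-np.degrees(yaw-s["eef_rot"][2]).round(1))
E
python3 -c "
from h import *
to(piv-75*ex,302,1.364)"
```

```text
t 0.7667 pos [ 327.9 -255.1  302.6] rot [-3.142 -0.     1.274] F [ 0.9 -0.4 -0. ] M [-0.06 -0.1   0.  ] w 44.2 g 0.0 q6 -0.45
shift [270.   74.5   0.6] turn -5.2
```

>>> arm_command(series=[[[38,10,0],-2],[[76,20,0],-5],[[114,31,0],-5],[[152,42,0],-5],[[190,52,0],-5],[[228,63,0],-5],[[258,71,0],-5],[[263,73,10],-5]])

```text
time_s: 1.43
ee_pos: [477.3, -24.2, 293.5]
eef_rot: [3.139, -0.001, 1.359]
contact_force: [0.3, -0.7, 0.2]
width: 0.8
gripper_force: 0.0
```

```bash
python3 -c "
from h import *
to(piv-75*ex,232,1.364)"
```

```text
t 1.4333 pos [477.3 -24.2 293.5] rot [ 3.139e+00 -1.000e-03  1.359e+00] F [ 0.3 -0.7  0.2] M [-0.03 -0.13 -0.02] w 0.8 g 0.0 q6 0.08
shift [ 5.4 -0.5 61.5] turn -0.3
```

>>> arm_command(series=[[[5,0,30],0],[[5,0,61],0],[[5,0,61],0],[[5,15,61],0],[[5,25,61],0],[[5,35,61],0],[[5,45,61],0],[[5,45,61],0]])

```text
time_s: 2.1
ee_pos: [521.5, -33.2, 232.8]
eef_rot: [3.141, 0.0, 1.355]
contact_force: [-0.1, -1.0, 0.4]
width: 0.5
gripper_force: 0.0
```

```bash
python3 -c "
from h import *
to(piv+17.5*ex,232,1.364)"
```

```text
t 2.1 pos [521.5 -33.2 232.8] rot [3.141 0.    1.355] F [-0.1 -1.   0.4] M [-0.01 -0.07  0.02] w 0.5 g 0.0 q6 0.08
shift [ 5.6 47.   0.9] turn -0.5
```

>>> arm_command(series=[[[5,10,0],0],[[6,20,0],0],[[6,28,0],0],[[6,35,0],0],[[6,41,0],0],[[6,47,0],0],[[6,47,0],0]])

```text
time_s: 2.68
ee_pos: [568.3, -36.9, 231.7]
eef_rot: [3.141, -0.0, 1.355]
contact_force: [-0.6, -0.7, 0.1]
width: 0.3
gripper_force: 0.0
```

Run:
```python
from h import *
to(piv+17.5*ex,232,1.364)
d,W=grab("side"); save(d,"pics/side1.png",(160,130,300,290),4)
D=W[...,:2]-piv; cx=D@ex; cy=D@ey
a=(abs(cy)<16)&(cx>15)&(cx<75)&(W[...,2]>115)&(W[...,2]<175)&(d["frame"].max(-1)<60)
print(a.sum(),np.median(cx[a]),cx[a].max(),np.median(W[a][:,2]))
```

```text
t 2.6833 pos [568.3 -36.9 231.7] rot [ 3.141 -0.     1.355] F [-0.6 -0.7  0.1] M [-0.06 -0.09 -0.01] w 0.3 g 0.0 q6 0.09
shift [-0.8  0.5 -0.3] turn -0.5
54 36.9392841443059 46.7278424839844 152.63123162506315
```

View pics/side1.png

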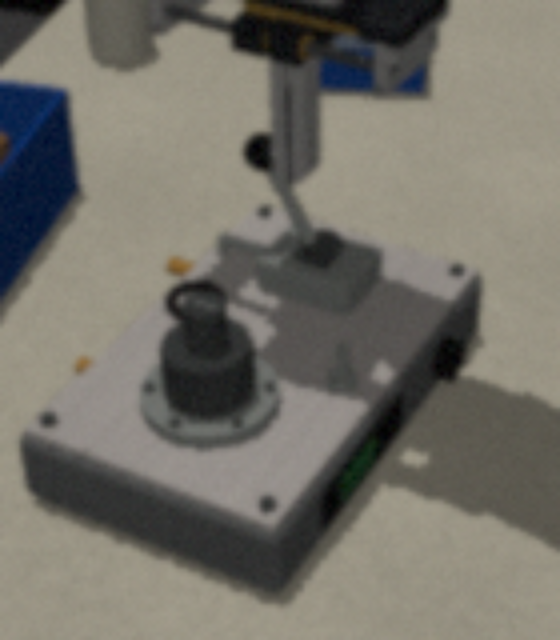

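The lever has swung over; the ball at (260,150) in the crop is on the far side. It may be just short of hard over, so I'll push a little further and watch the force.

>>> arm_command(series=[[[0,4,0],0],[[0,8,0],0],[[0,10,0],0],[[0,10,0],0]])

```text
time_s: 3.07
ee_pos: [575.7, -38.2, 231.5]
eef_rot: [-3.134, 0.0, 1.356]
contact_force: [-24.7, 4.3, 11.6]
width: 0.5
gripper_force: 12.8
```

Run:
```python
from h import *
to(piv+17.5*ex,232,1.364)
for n in("side","top"):
    d,W=grab(n)
    D=W[...,:2]-piv; cx=D@ex; cy=D@ey
    a=(abs(cy)<16)&(cx>15)&(cx<75)&(W[...,2]>115)&(W[...,2]<175)&(d["frame"].max(-1)<60)
    print(a.sum(),a.any() and (np.median(cx[a]),cx[a].max(),np.median(W[a][:,2])))
```

```text
t 3.0667 pos [575.7 -38.2 231.5] rot [-3.134  0.     1.356] F [-24.7   4.3  11.6] M [ 0.77  4.53 -0.06] w 0.5 g 12.8 q6 0.09
shift [-1.1 -7.  -0.5] turn -0.5
52 (np.float64(42.17975935687913), np.float64(52.262203298099685), np.float64(149.72117734219086))
0 False
```

>>> arm_command(series=[[[0,-15,0],0],[[0,-35,0],0],[[0,-40,-30],0],[[20,-40,-60],0],[[60,-30,-60],0],[[100,-20,-60],0],[[120,-20,-60],0],[[120,-20,-60],0]], gripper=0.3)

```text
time_s: 3.83
ee_pos: [584.2, 86.4, 291.5]
eef_rot: [3.141, -0.001, 1.359]
contact_force: [-0.4, -0.2, -1.9]
width: 50.4
gripper_force: 0.0
```

Run:
```python
from h import *
to(port,201,1.364)
for n in("side","top"):
    d,W=grab(n)
    D=W[...,:2]-piv; cx=D@ex; cy=D@ey
    a=(abs(cy)<16)&(cx>15)&(cx<75)&(W[...,2]>115)&(W[...,2]<175)&(d["frame"].max(-1)<60)
    print(a.sum(),a.any() and (np.median(cx[a]),cx[a].max(),np.median(W[a][:,2])))
```

```text
t 3.8333 pos [584.2  86.4 291.5] rot [ 3.141e+00 -1.000e-03  1.359e+00] F [-0.4 -0.2 -1.9] M [-0.05 -0.1  -0.  ] w 50.4 g 0.0 q6 0.3
shift [ 9.  -7.5 90.5] turn -0.3
18 (np.float64(37.24141763981176), np.float64(40.79596046775387), np.float64(148.0907558659227))
64 (np.float64(44.341179082500176), np.float64(58.52985722725499), np.float64(153.14649309301217))
```

>>> arm_command(series=[[[9,-7,10],0],[[9,-7,40],0],[[9,-7,65],0],[[9,-7,65],0],[[9,-7,65],0]])

```text
time_s: 4.35
ee_pos: [578.1, 92.7, 226.1]
eef_rot: [-3.14, 0.001, 1.354]
contact_force: [0.4, 0.9, 1.3]
width: 60.9
gripper_force: 0.0
```

Run:
```python
from h import *
to(port,201,1.364)
d,W=grab("side"); save(d,"pics/side2.png",(160,130,300,290),4)
```

```text
t 4.35 pos [578.1  92.7 226.1] rot [-3.140e+00  1.000e-03  1.354e+00] F [0.4 0.9 1.3] M [ 0.04 -0.08 -0.04] w 60.9 g 0.0 q6 0.31
shift [ 4.2 -0.2 25.1] turn -0.5
```

View pics/side2.png

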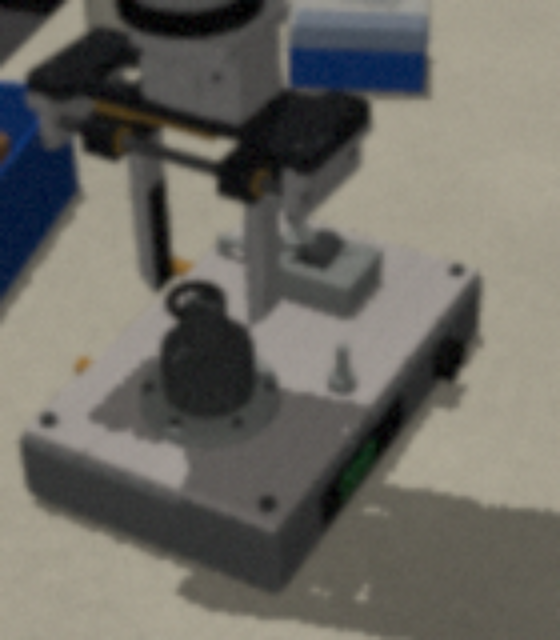

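The fingers straddle the knob at (200,300) in the crop, with about 25 mm still to go down.

>>> arm_command(series=[[[4,0,8],0],[[4,0,17],0],[[4,0,25],0],[[4,0,25],0]])

```text
time_s: 4.73
ee_pos: [579.0, 97.0, 199.8]
eef_rot: [-3.139, 0.001, 1.356]
contact_force: [0.1, -0.4, 0.0]
width: 60.5
gripper_force: 0.0
```

```bash
python3 -c "
from h import *
to(port,201,1.364)"
```

```text
t 4.7333 pos [579.   97.  199.8] rot [-3.139e+00  1.000e-03  1.356e+00] F [ 0.1 -0.4  0. ] M [-0.02 -0.06 -0.05] w 60.5 g 0.0 q6 0.32
shift [-0.3 -0.1 -1.2] turn -0.5
```

>>> arm_command(series=[[[0,0,-1],0],[[0,0,-1],0],[[0,0,-1],0],[[0,0,-1],0],[[0,0,-1],0],[[0,0,-1],0],[[0,0,-1],0],[[0,0,-1],0]], gripper=-1, squeeze=20)

```text
time_s: 5.4
ee_pos: [579.6, 97.0, 202.8]
eef_rot: [3.141, -0.0, 1.355]
contact_force: [0.3, -0.3, 1.1]
width: 25.0
gripper_force: 20.0
```

```bash
python3 -c "
from h import *
to(port,201,1.364)"
```

```text
t 5.4 pos [579.6  97.  202.8] rot [ 3.141 -0.     1.355] F [ 0.3 -0.3  1.1] M [-0.05 -0.35 -0.01] w 25.0 g 20.0 q6 0.32
shift [-0.4 -0.8  1.8] turn -0.5
```

>>> arm_command(series=[[[0,0,0],5],[[0,0,0],10],[[0,0,0],15],[[0,0,0],20],[[0,0,0],20]])

```text
time_s: 5.82
ee_pos: [579.5, 96.7, 202.9]
eef_rot: [3.141, 0.001, 1.002]
contact_force: [-0.5, -4.7, 3.7]
width: 25.4
gripper_force: 20.0
```

```bash
python3 -c "
from h import *
to(port,201,1.364)"
```

```text
t 5.8167 pos [579.5  96.7 202.9] rot [3.141e+00 1.000e-03 1.002e+00] F [-0.5 -4.7  3.7] M [-0.76  0.02  0.13] w 25.4 g 20.0 q6 0.67
shift [-0.3 -0.7  1.9] turn -20.7
```

The yaw torque of 0.13 N m suggests the stop. I'll reverse and compare.

>>> arm_command(series=[[[0,0,0],-6],[[0,0,0],-12],[[0,0,0],-18],[[0,0,0],-24],[[0,0,0],-30],[[0,0,0],-36],[[0,0,0],-42],[[0,0,0],-42]])

```text
time_s: 6.48
ee_pos: [579.8, 96.8, 202.9]
eef_rot: [3.14, 0.001, 1.747]
contact_force: [2.7, -3.1, 3.0]
width: 25.6
gripper_force: 20.0
```

```bash
python3 -c "
from h import *
to(port,201,1.364)"
```

```text
t 6.4833 pos [579.8  96.8 202.9] rot [3.140e+00 1.000e-03 1.747e+00] F [ 2.7 -3.1  3. ] M [-0.74 -0.68  0.06] w 25.6 g 20.0 q6 -0.07
shift [ 0.2 -1.   1.9] turn 21.9
```

>>> arm_command(series=[[[0,0,0],-6],[[0,0,0],-12],[[0,0,0],-18]])

```text
time_s: 6.73
ee_pos: [579.8, 96.8, 203.0]
eef_rot: [3.141, 0.001, 2.057]
contact_force: [2.1, -3.4, 2.7]
width: 25.6
gripper_force: 20.0
```

Run:
```python
from h import *
to(port,201,1.364)
d,W=grab("top"); save(d,"pics/top2.png",(180,130,300,220),6)
```

```text
t 6.7333 pos [579.8  96.8 203. ] rot [3.141e+00 1.000e-03 2.057e+00] F [ 2.1 -3.4  2.7] M [-0.77 -0.65 -0.14] w 25.6 g 20.0 q6 -0.38
shift [ 0.5 -0.9  2. ] turn 39.7
```

>>> arm_command(series=[[[0,0,0],-6],[[0,0,0],-12],[[0,0,0],-18],[[0,0,0],-24]])

```text
time_s: 7.12
ee_pos: [579.8, 96.7, 203.0]
eef_rot: [3.141, 0.001, 2.473]
contact_force: [2.8, -4.6, 2.5]
width: 25.4
gripper_force: 20.0
```

```bash
python3 -c "
from h import *
to(port,201,1.364)"
```

```text
t 7.1167 pos [579.8  96.7 203. ] rot [3.141e+00 1.000e-03 2.473e+00] F [ 2.8 -4.6  2.5] M [-0.87 -0.79 -0.17] w 25.4 g 20.0 q6 -0.8
shift [ 0.8 -0.6  2. ] turn 63.5
```

The torque can't tell slipping from turning. A stronger squeeze will: slip torque scales with grip, thread friction doesn't.

>>> arm_command(series=[[[0,0,0],0],[[0,0,0],0],[[0,0,0],-5],[[0,0,0],-10],[[0,0,0],-15]], squeeze=45)

```text
time_s: 7.53
ee_pos: [579.9, 96.9, 203.0]
eef_rot: [3.141, 0.001, 2.734]
contact_force: [3.4, -2.5, 2.0]
width: 24.8
gripper_force: 45.0
```

```bash
python3 -c "
from h import *
to(port,201,1.364)"
```

```text
t 7.5333 pos [579.9  96.9 203. ] rot [3.141e+00 1.000e-03 2.734e+00] F [ 3.4 -2.5  2. ] M [-0.54 -0.79 -0.11] w 24.8 g 45.0 q6 -1.06
shift [ 0.9 -0.5  2. ] turn 78.5
```

Torque stayed low at 45 N, so the cap is turning freely, by about 1.3 rad. Next is a gentle lift with a force check.

>>> arm_command(series=[[[0,0,-2],0],[[0,0,-4],0],[[0,0,-6],0],[[0,0,-8],0]])

```text
time_s: 7.87
ee_pos: [579.5, 96.9, 209.9]
eef_rot: [-3.141, -0.0, 2.729]
contact_force: [5.2, -3.0, -6.1]
width: 25.4
gripper_force: 45.0
```

```bash
python3 -c "
from h import *
to(port,283,2.73)"
```

```text
t 7.8667 pos [579.5  96.9 209.9] rot [-3.141 -0.     2.729] F [ 5.2 -3.  -6.1] M [-0.63 -1.32 -0.02] w 25.4 g 45.0 q6 -1.05
shift [  0.6  -0.4 -73.1] turn -0.1
```

>>> arm_command(series=[[[0,0,-8],0],[[0,0,-18],0],[[0,0,-30],0],[[0,0,-42],0],[[0,0,-54],0],[[0,0,-66],0],[[0,0,-73],0],[[0,0,-73],0]])

```text
time_s: 8.53
ee_pos: [579.8, 97.1, 285.7]
eef_rot: [3.14, 0.002, 2.734]
contact_force: [-0.0, 0.3, -2.5]
width: 25.0
gripper_force: 45.0
```

>>> arm_command(series=[[[0,0,0],0],[[0,0,0],0],[[0,0,0],0],[[0,0,0],0]])

```text
time_s: 8.87
ee_pos: [579.4, 97.0, 283.0]
eef_rot: [-3.141, -0.001, 2.734]
contact_force: [0.2, 0.2, -2.3]
width: 25.0
gripper_force: 45.0
```

Run:
```python
from h import *
to(port,283,2.73)
d,W=grab("side"); save(d,"pics/side3.png",(150,70,310,290),2.7)
```

```text
t 8.8667 pos [579.4  97.  283. ] rot [-3.141e+00 -1.000e-03  2.734e+00] F [ 0.2  0.2 -2.3] M [ 0.03 -0.19  0.  ] w 25.0 g 45.0 q6 -1.06
shift [ 0.5 -0.4  0. ] turn 0.2
```

View pics/side3.png

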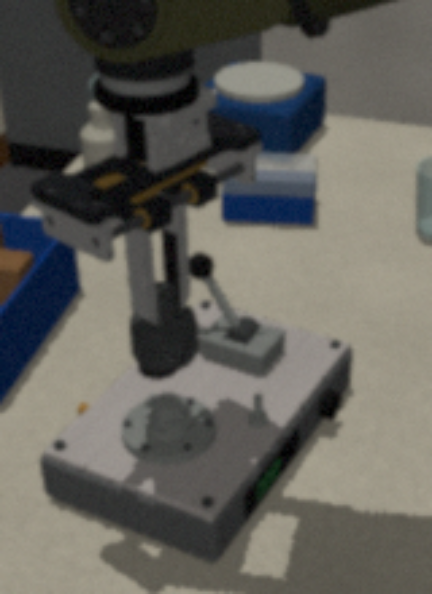

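The cap hangs upright in the fingers at (165,340), above the bare port at (168,425). The lever is over, with its ball at (200,265). The wrist carries 2.3 N, which matches the cap's weight, so I'm handing in.

```bash
python3 -c "
from rig import arm
print(arm.close_job())"
```

```text
the job is handed in; nothing more can be done
None
```

The lever is hard over, and the cap was unscrewed and is held upright about 8 cm above the port; the job is handed in, but no verdict was returned.

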